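# Reset the damper lever of a bench extraction point

### The job

Reset the air damper of the bench extraction point: slacken the bar nut on the lever's pivot by roughly a quarter turn, swing the lever until its pointer lines up with the index tab on the arc, then turn the nut firmly home against its stop again. Do not shift the index tab, and leave the loose things on the bench where they are.

Things in the scene. Friction and masses are not known exactly. Their poses are not given: they have to be found in the camera images.
- extractor: The extraction point: grey wedge-shaped housing, fixed, base flange 285 x 300 mm; origin on the bench under the lever's pivot, front to -x. At its rear (82 mm behind the origin) a 56 mm aluminium pipe rises to 0.42 m and bends forward, ending in an 80 mm bell mouth over the pivot, underside about 260 mm above it: the nut is reached only with the tool tilted along the panel's normal.
- pivot (a point): Pivot of the lever, on the surface of the housing's sloping front panel, 120 mm above the bench. z is the panel's outward normal (35 degrees from vertical, toward the robot), x points up the slope, y to the left as seen from the robot. The panel reaches 165 mm down the slope and 85 mm up it from here, 130 mm to each side.
- nut_grip (a point): Grip point of the bar nut, on the pivot axis, 42 mm out from the panel. The nut is a plain steel bar 66 mm long (along this frame's y), 14 mm wide (x), 26 mm high (27 to 53 mm out from the panel), turning about the panel's outward normal (z). Under it, turning with it, is a 62 mm washer (up to 18 mm out from the panel) over the lever's hub.
- nut (a joint): Turn of the bar nut in rad: 0 fully home against a firm stop (starts between 0 and 0.08), growing counter-clockwise as seen from the robot as it is slackened, end stop at 2.2. It turns stiffly (about 0.2 N m) and stays where it is left; the bar lies across the slope (along the panel's y) at 0.
- lever_grip (a point): Point in the lever's round black grip (24 mm diameter, 20 to 66 mm out from the panel, axis along its normal), 104 mm from the pivot, 48 mm out from the panel. x points from the grip to the pivot, z is the panel's outward normal. The lever is a 20 mm wide steel bar 5 to 11 mm out from the panel; its 8 mm wide pointer ends 126 mm from the pivot.
- lever (a joint): Angle of the lever in rad about the panel's normal: 0 pointing straight down the slope to the robot, positive swings its grip toward -y of the pivot frame (the right as seen from the robot); range -1.15 to 1.15; a friction disc holds it where it is left (about 2 N at the grip).
- index_tip (a point): Tip of the index tab, a dark steel clip (22 mm wide, 12 mm high, with a 7 mm wide nose toward the pivot and a screw head on top) on the aluminium arc outside the lever's pointer; the tip lies 131 mm from the pivot, 6 mm out from the panel. Same frame axes as the lever: in line when the two x axes are parallel.
- index (a joint): Angle of the index tab in rad, same zero and direction as the lever's; stiff, not to be moved. It is the commanded angle.
- dish_2: Loose petri dish, 94 mm across, 19 mm high, on the bench; a bystander. Origin under its centre.
- forceps: Loose steel forceps, 134 mm long, flat on the bench; a bystander. Origin under its centre.
- dropper_0: Loose dropper bottle, 32 mm across, 90 mm high, upright on the bench; a bystander. Origin under its centre.

How it is judged:
By the outcome, as a careful person would: the job done as asked, in the order asked, and still so for the second after the job is handed in, with the robot touching nothing.
It also fails if it takes over 72 s, if anything falls off the work surface, if the arm or the gripper's body presses on something with over 40 N, if the wrist force passes 120 N, or if a joint passes its speed limit or range.

### The arm

A 6-joint arm with a two-finger parallel gripper is mounted at the origin on a cart in front of the work surface, level with it; the furniture and walls round the work are solid. World frame = base frame: x ahead of the robot, y to its left, z up, the work surface at z = 0. Lengths are in mm, angles in rad, forces in N, time in s.
With the tool pointing down it reaches from about 300 to 1000 mm from the base axis. Payload 5.1 kg.
Tool frame: the origin (TCP) lies midway between the tips of the shut fingers; the grasp point (between the pads) lies r.grasp_offset behind it (r.grasp_offset is the distance from the TCP to the grasp point, in mm); z points along the fingers, y is the line along which they close (so a half turn about z gives the same grasp; the last joint's range is limited). The gripper opens to 95 mm and grips with 3 to 60 N. Pads are 20 mm wide; open, the fingers measure 119 mm over their backs; the gripper's body (75 mm by 180 mm) begins 59 mm behind the grasp point.
Start: joints at [1.183, 0.124, 1.65, -0, 1.367, -0.083], TCP at [195.088, 620.021, 214.656] pointing down, gripper open.
Joint ranges: [-2.61, 2.61], [-1.02, 2.33], [0.03, 2.71], [-1.35, 4.49], [0.32, 2.68], [-2.91, 2.91]. Speed limits (rad/s): [2.57, 2.57, 3.14, 3.14, 3.14, 3.14].

### API

Orientations are given as a 3x3 rotation matrix whose columns are the frame's x, y, z axes.
In Python, from cell import r, optics, close_job, finder gives the robot as it stands.
- The arm moves only by the tool arm_command, never from a script. Its argument "commands" is one flat list of numbers, 6 for each row, row after row: the shift along the tool's x, y, z normalised to -1 to 1, where 1 is 0.06 m, then the turn, a rotation vector about the tool's x, y, z normalised to -1 to 1, where 1 is 4 degrees. A call has 1 to 8 rows; each row shifts and turns the commanded pose from where the row before left it, along the tool's axes as they then stand; what a row does not reach is not made up. A row lasts 1/8 s, in which the tool goes at most 62.5 mm and 10.7 degrees, less where a joint would pass 70% of its speed; a pose out of reach is approached as far as the arm can. A call with a number of a shift or a turn outside -1 to 1 is refused whole. A call with a gripper value outside its range is refused whole. "gripper" is the opening, from -1 (shut) to 1 (fully open), set as the call begins (left out, the last holds). The fingers move at their own pace and stop on an object; the grip force is fixed at half the most. Time passes only in rows, so rows that do not move let the fingers close. It gives the time, the measured TCP pose, the force, the opening and the grip force at its end, in the units of the state.
- r.observe(): the state, without advancing time (a new reading comes with each control period).
- optics.get_image(name): name is "scene" or "top"; returns a dict with "image" (400x640x3 uint8, red, green, blue), "z_map" (400x640 float32, mm along the optical axis (not along the pixel's ray), 0 where there is no reading), "intrinsics" (3x3 intrinsics, pixels), "D" ([k1, k2, p1, p2, k3] as OpenCV has them; the pictures are not rectified), "camera_from_world" (4x4, takes a point from world to camera coordinates). Camera axes: x right, y down, z forward; pixel columns grow to the right and rows downward; lengths in mm; the calibration is good to about 2 mm. A picture is of the moment at which its call begins.
- close_job(): hands the job in; it is judged then, once.
Trained networks look in a picture, given as the dict that the camera call returned (one of the last four; its "shot" number tells which), for a name from the list of things; names that differ only in an ending like _2 or _b are one class to them, and where a whole thing is asked for, a point or a joint stands for the part that bears it (a point fixed in the world has none). Each returns a list of dicts, best first, with "confidence" (0 to 1); they miss things now and then, are a little off and sometimes report something else, mostly with a low value. They report only what shows in the picture. A call takes as long as a camera call.
- finder.trace(query, picture): "pixels" (400x640 bool, what is visible of it) and "uv" ([column, row] in pixels, amid what is visible of it).
The state is a dict: "time": time; "joint_pos": joint angles; "dq": joint speeds; "joint_efforts": joint torques, N m; "position": TCP position; "tcp_rot": TCP orientation; "ft_force": force on the tool from outside, world axes, zero at the start; "torque": the same for the moment, N m; "width": finger opening in mm; "grasp_force": force on a finger pad.
Only numpy, scipy, OpenCV 4.12 (cv2) and the standard library are available. Lean on these libraries where they do the work, as an engineer would, in place of code of your own. Each camera call takes 0.05 s, during which the arm holds its last target. There are 200 camera calls.

## Working session

There is one attempt and no reset: what is moved stays moved. The work goes in short steps, Python scripts to look and compute and a tool call to move; the robot and the scene stay as the last step left them, time stands still between calls to the robot, and variables do not carry over. Pictures are saved under pics/ and viewed, at most 10 in all, crops included, and the job is handed in when it is done.

Besides the shell and the picture viewer there is one more tool, called after "Emit:" as name(argument=value, ...) on one line, values as JSON. arm_command: Moves the arm, as the interface text tells. Scaled input: -1 to 1 covers 0.06 m each way for a shift and 4 degrees each way for a turn. Its arguments: {"type":"object","properties":{"commands":{"type":"array"},"gripper":{"type":"number"}},"required":["commands"]}

```bash
mkdir -p pics; ls; cat > h.py <<'E'
import numpy as np, cv2
from cell import r, optics, close_job, finder
def pts(p, mask=None):
    K=np.array(p["intrinsics"]);D=np.array(p["D"],float);T=np.linalg.inv(np.array(p["camera_from_world"]))
    z=p["z_map"]; m=(z>0) if mask is None else (mask&(z>0))
    v,u=np.nonzero(m); uv=np.stack([u,v],1).astype(np.float64)
    n=cv2.undistortPoints(uv[:,None],K,D)[:,0]; zz=z[v,u][:,None]
    return np.hstack([n*zz,zz])@T[:3,:3].T+T[:3,3], uv
def proj(p,X):
    T=np.array(p["camera_from_world"]); K=np.array(p["intrinsics"])
    return cv2.projectPoints(np.atleast_2d(X).astype(float),cv2.Rodrigues(T[:3,:3])[0],T[:3,3],K,np.array(p["D"],float))[0][:,0]
def ray(p,uv):
    T=np.linalg.inv(np.array(p["camera_from_world"]))
    n=cv2.undistortPoints(np.array([[uv]],float),np.array(p["intrinsics"]),np.array(p["D"],float))[0,0]
    return T[:3,3], T[:3,:3]@np.array([n[0],n[1],1])
E
python3 - <<'E'
from h import *
s=r.observe(); print({k:np.round(s[k],3).tolist() for k in s}, r.grasp_offset)
for c in ("scene","top"):
    p=optics.get_image(c); cv2.imwrite(f"pics/{c}0.png",p["image"][:,:,::-1])
    T=np.linalg.inv(np.array(p["camera_from_world"])); print(c,T[:3,3].round(),T[:3,2].round(2))
    for n in ("extractor","nut_grip","lever_grip","index_tip","dish_2","forceps","dropper_0"):
        for d in finder.trace(n,p)[:2]:
            P,_=pts(p,d["pixels"]); print(n,round(d["confidence"],2),np.round(d["uv"]),d["pixels"].sum(),np.median(P,0).round() if len(P) else None)
E
```

```text
pics
{'time': 0.0, 'joint_pos': [1.183, 0.125, 1.652, -0.0, 1.368, -0.083], 'dq': [-0.002, -0.001, 0.001, -0.001, -0.003, -0.001], 'joint_efforts': [0.001, -41.759, -35.993, 0.078, 0.049, -0.0], 'position': [194.846, 619.423, 213.388], 'tcp_rot': [[-0.954, 0.3, -0.001], [0.3, 0.954, -0.002], [0.0, -0.002, -1.0]], 'ft_force': [1.134, 0.062, 0.042], 'torque': [-0.001, 0.025, 0.012], 'grasp_force': 0.0, 'width': 95.185} 18.8
scene [  35. -828.  947.] [ 0.38  0.64 -0.67]
extractor 0.77 [371. 188.] 11299 [647. -69. 111.]
extractor 0.24 [283. 235.] 110 [367. -34.   3.]
nut_grip 0.7 [365. 176.] 335 [632. -52. 141.]
lever_grip 0.76 [343. 177.] 281 [609.   7. 111.]
index_tip 0.44 [353. 223.] 32 [ 550. -132.   56.]
dish_2 0.74 [249. 173.] 427 [391. 277.  16.]
dropper_0 0.46 [404. 275.] 227 [ 571. -351.   42.]
top [ 353.  -18. 1352.] [ 0.14 -0.   -0.99]
extractor 0.97 [326. 155.] 10405 [631. -40. 118.]
nut_grip 0.9 [324. 154.] 359 [636. -44. 150.]
lever_grip 0.58 [310. 166.] 341 [608.   5. 123.]
index_tip 0.62 [350. 190.] 27 [ 546. -124.   56.]
dish_2 0.92 [213. 239.] 771 [393. 289.  19.]
```

```bash
python3 - <<'E'
import cv2
a=cv2.imread("pics/scene0.png")[90:310,230:490];b=cv2.imread("pics/top0.png")[80:240,230:430]
cv2.imwrite("pics/a.png",cv2.resize(a,None,fx=2.6,fy=2.6,interpolation=2)); cv2.imwrite("pics/b.png",cv2.resize(b,None,fx=3.7,fy=3.7,interpolation=2))
E
```

```text
(no output)
```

View pics/a.png

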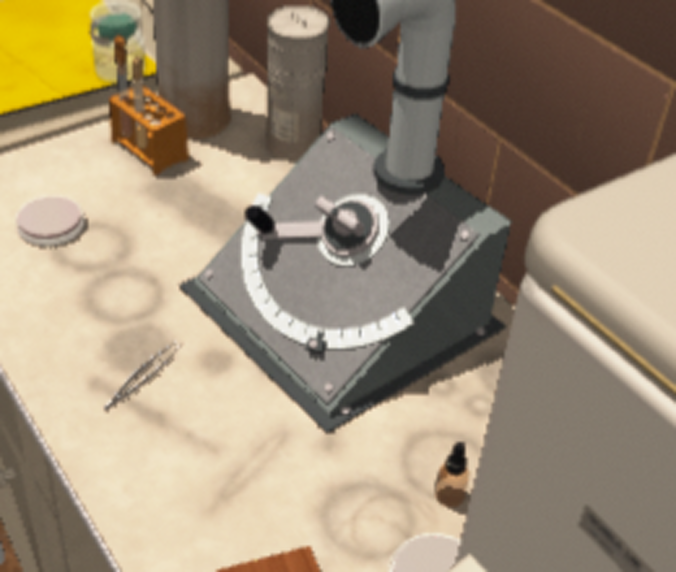

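View pics/b.png

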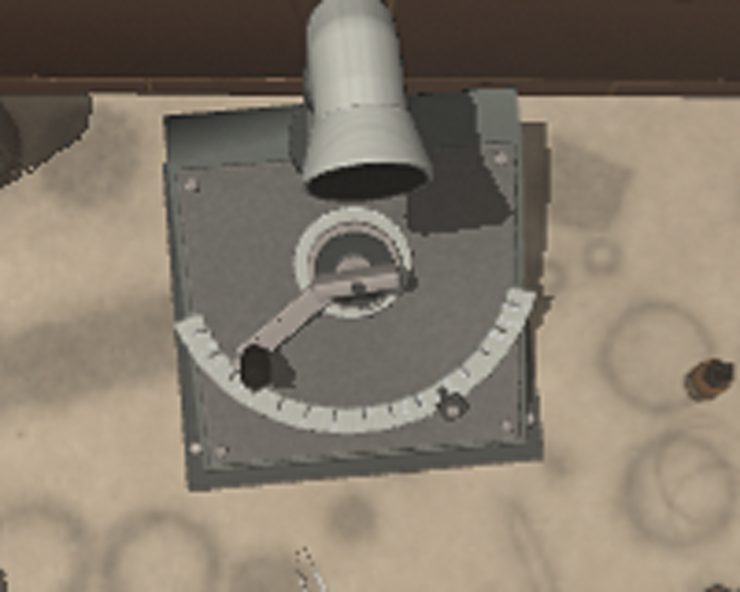

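The pictures show the lever pointing left (grip at about 299,180 in the full top image), the index tab right of centre (352,189), and the nut across the slope at about (327,155). I'll fit the panel plane and the dial circle.

```bash
cat > fit.py <<'E'
from h import *
from scipy.optimize import least_squares
def base(yaw):
    c,s=np.cos(yaw),np.sin(yaw);a=np.radians(35);Rz=np.array([[c,-s,0],[s,c,0],[0,0,1]])
    return Rz@np.array([[np.cos(a),0,-np.sin(a)],[0,1,0],[np.sin(a),0,np.cos(a)]])
E
python3 - <<'E'
from fit import *
for c in ("top","scene"):
    p=optics.get_image(c); d=finder.trace("extractor",p)[0]
    P,uv=pts(p,d["pixels"]); img=p["image"].astype(int)[uv[:,1].astype(int),uv[:,0].astype(int)]
    # plane RANSAC
    rng=np.random.default_rng(0);best=0
    for _ in range(500):
        q=P[rng.choice(len(P),3,False)];n=np.cross(q[1]-q[0],q[2]-q[0]);n/=np.linalg.norm(n)+1e-9
        if n[2]<0:n=-n
        if not .7<n[2]<.93: continue
        k=abs((P-q[0])@n)<3
        if k.sum()>best:best=k.sum();K=k
    Q=P[K];m=Q.mean(0);n=np.linalg.svd(Q-m,full_matrices=False)[2][2];n*=np.sign(n[2])
    yaw=np.arctan2(-n[1],-n[0]); print(c,best,"tilt",np.degrees(np.arccos(n[2])),"yaw",np.degrees(yaw))
    # bright pixels, ray-plane
    M=d["pixels"]; br=img.min(1)>165; k=K|(abs((P-m)@n)<6)
    W=[];
    for w in uv[br&k]:
        o,v=ray(p,w);W.append(o+v*((m-o)@n)/(v@n))
    W=np.array(W);B=base(yaw);L=(W-m)@B;L=L[:,:2]
    print(len(L))
    # arc circle: outer ring, robust
    g=least_squares(lambda t:np.hypot(*(L[np.hypot(L[:,0]-c0[0],L[:,1]-c0[1])>90]-t[:2]).T)-t[2],[*(c0:=((np.array([632,-45,120])-m)@B)[:2]),135],loss="soft_l1",f_scale=3)
    X=m+B@np.array([*g.x[:2],0]);X=X+0; print("centre",X.round(1),"R",g.x[2].round(1),"rms",np.sqrt(2*g.cost/len(L)).round(2), "plane z err", X[2]-120)
    # edges of panel in the plane
    LL=(Q-X)@B; print("extent",np.percentile(LL,[0.5,99.5],axis=0).round(0).tolist())
    for nm,h in (("nut_grip",53),("lever_grip",66),("index_tip",12)):
        dd=finder.trace(nm,p)
        if not dd: continue
        A,u=pts(p,dd[0]["pixels"]);A=(A-X)@B
        hi=A[abs(A[:,2]-h)<6]; print(nm,len(A),np.percentile(A,[5,50,95],axis=0).round(0).tolist(),"top",len(hi),hi.mean(0).round(1) if len(hi) else None)
        if nm=="nut_grip" and len(hi)>5:
            e=np.linalg.svd(hi[:,:2]-hi[:,:2].mean(0),full_matrices=False)[2][0];print("bar angle deg",np.degrees(np.arctan(-e[0]/e[1])))
E
```

```text
top 4556 tilt 34.75499861454138 yaw 5.489161698902625
506
centre [653.6 -42.7 122.2] R 141.0 rms 3.67 plane z err 2.1585047934991053
extent [[-174.0, -132.0, -3.0], [89.0, 133.0, 3.0]]
nut_grip 357 [[-27.0, -26.0, 14.0], [4.0, -0.0, 26.0], [22.0, 25.0, 55.0]] top 103 [-1.  -0.1 52.3]
bar angle deg 3.626405658412261
lever_grip 266 [[-69.0, 11.0, 6.0], [-52.0, 65.0, 12.0], [27.0, 91.0, 65.0]] top 43 [-62.8  82.3  64.3]
scene 30 tilt 50.23784057344642 yaw 38.15363456454108Traceback (most recent call last):
  File "<stdin>", line 20, in <module>
ValueError: operands could not be broadcast together with shapes (0,) (3,)
```

```bash
cat >> fit.py <<'E'
X0=np.array([653.6,-42.7,121.5]);YAW=np.radians(5.5)
def warp(p,h,xr,yr,s,X=X0,yaw=YAW):
    # rectified panel view: image up = +x panel, left = +y
    B=base(yaw);xs=np.arange(xr[1],xr[0],-s);ys=np.arange(yr[1],yr[0],-s)
    gx,gy=np.meshgrid(xs,ys,indexing="ij");G=np.stack([gx.ravel(),gy.ravel(),np.full(gx.size,h)],1)@B.T+X
    m=proj(p,G).reshape(*gx.shape,2).astype(np.float32)
    return cv2.remap(p["image"],m[:,:,0],m[:,:,1],cv2.INTER_CUBIC)[:,:,::-1].copy()
E
python3 - <<'E'
from fit import *
out=[]
for c in ("top","scene"):
    p=optics.get_image(c); w=warp(p,3,(-175,90),(-135,135),.68)
    def px(x,y): return (int((135-y)/.68),int((90-x)/.68))
    for R in (128,): cv2.circle(w,px(0,0),int(R/.68),(0,0,255),1)
    cv2.drawMarker(w,px(0,0),(0,255,0),0,12)
    for a in range(10,61,10): 
        a=np.radians(a); cv2.line(w,px(-150*np.cos(a),-150*np.sin(a)),px(-165*np.cos(a),-165*np.sin(a)),(0,255,255),1)
    cv2.rectangle(w,px(85,130),px(-165,-130),(255,255,0),1)
    out.append(w)
cv2.imwrite("pics/w1.png",np.hstack(out)[:, :800])
# scene depth check
d=finder.trace("extractor",p)[0]; P,uv=pts(p,d["pixels"]);L=(P-X0)@base(YAW)
print(len(P),np.percentile(L[:,2],[5,25,50,75,95]).round(1))
E
```

```text
11071 [-77.9  -7.3  -2.6  10.9 246.5]
```

View pics/w1.png

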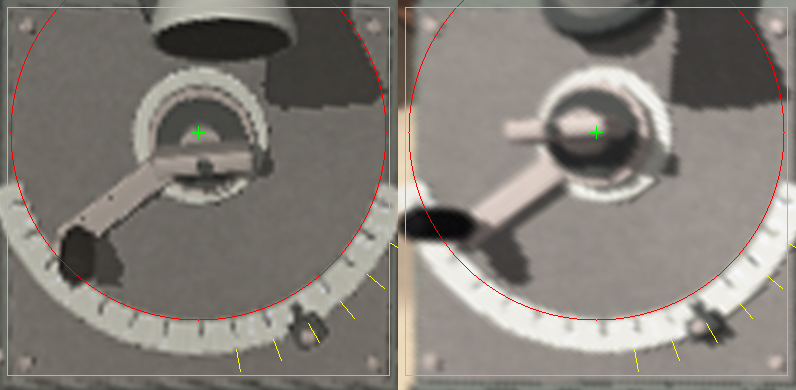

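```bash
cat > circ.py <<'E'
from fit import *
s=.4
for c in ("top","scene"):
    p=optics.get_image(c); w=warp(p,1,(-175,90),(-140,135),s)
    g=w.min(2).astype(float); H,W=g.shape
    def samp(x,y): return cv2.remap(w.min(2).astype(np.float32),((135-y)/s).astype(np.float32),((90-x)/s).astype(np.float32),1)
    def edge(r0,r1,sign,angs,c0):
        rr=np.arange(r0,r1,.3);E=[]
        for a in angs:
            v=samp(c0[0]-rr*np.cos(a),c0[1]-rr*np.sin(a)).ravel();dv=cv2.GaussianBlur(np.gradient(v).reshape(1,-1),(0,0),3).ravel()*sign
            i=dv.argmax()
            if dv[i]>2:E.append([c0[0]-rr[i]*np.cos(a),c0[1]-rr[i]*np.sin(a)])
        return np.array(E)
    for nm,ar in (("ring",(36,56,-1,np.radians(np.arange(-180,180,3)))),("arc_in",(115,140,1,np.radians(np.arange(-44,66,1.5)))),("arc_out",(138,165,-1,np.radians(np.arange(-50,62,1.5))))):
        E=edge(*ar,(-1,-2))
        t=least_squares(lambda t:np.hypot(E[:,0]-t[0],E[:,1]-t[1])-t[2],[0,0,np.mean(ar[:2])],loss="cauchy",f_scale=.7)
        print(c,nm,len(E),t.x.round(2),np.median(abs(t.fun)).round(2))
E
python3 circ.py
```

```text
top ring 114 [-2.7  -0.77 45.67] 0.43
top arc_in 74 [ -1.22  -0.27 127.95] 0.25
top arc_out 75 [ -3.93  -0.58 147.5 ] 0.35
scene ring 101 [-0.72 -3.06 45.85] 0.41
scene arc_in 74 [ -1.12  -2.82 125.51] 0.32
scene arc_out 75 [ -0.35  -3.42 148.51] 0.3
```

```bash
cat > pol.py <<'E'
from fit import *
import sys
CEN={"top":(-2.6,-.5),"scene":(-.7,-3.1)}
def polar(p,c,h,a0,a1,r0,r1,da=.1,dr=.35):
    # columns: angle from a0..a1 decreasing to left? col=angle, row=radius from r0 (top) down
    an=np.radians(np.arange(a0,a1,da));rr=np.arange(r0,r1,dr);R,A=np.meshgrid(rr,an,indexing="ij")
    x=CEN[c][0]-R*np.cos(A);y=CEN[c][1]-R*np.sin(A)
    G=np.stack([x.ravel(),y.ravel(),np.full(x.size,h)],1)@base(YAW).T+X0
    m=proj(p,G).reshape(*R.shape,2).astype(np.float32)
    return cv2.remap(p["image"],m[:,:,0],m[:,:,1],cv2.INTER_CUBIC)[:,:,::-1].copy()
def pic(fn,a0,a1,h=6):
    o=[]
    for c in ("top","scene"):
        w=polar(optics.get_image(c),c,h,a0,a1,95,165)
        f=390/w.shape[1];w=cv2.resize(w,(390,540),interpolation=cv2.INTER_CUBIC)
        for a in range(int(a0),int(a1),2):
            x=int((a-a0)/(a1-a0)*390);cv2.line(w,(x,0),(x,8 if a%10 else 20),(0,255,255),1)
            if a%4==0: cv2.putText(w,str(a),(x-6,32),0,.35,(0,255,255),1)
        for R in (126,131): y=int((R-95)/70*540);cv2.line(w,(0,y),(12,y),(0,0,255),1)
        o.append(w)
    cv2.imwrite(fn,np.hstack(o))
if __name__=="__main__": pic(sys.argv[1],float(sys.argv[2]),float(sys.argv[3]))
E
python3 pol.py pics/p1.png 16 46
```

```text
(no output)
```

View pics/p1.png

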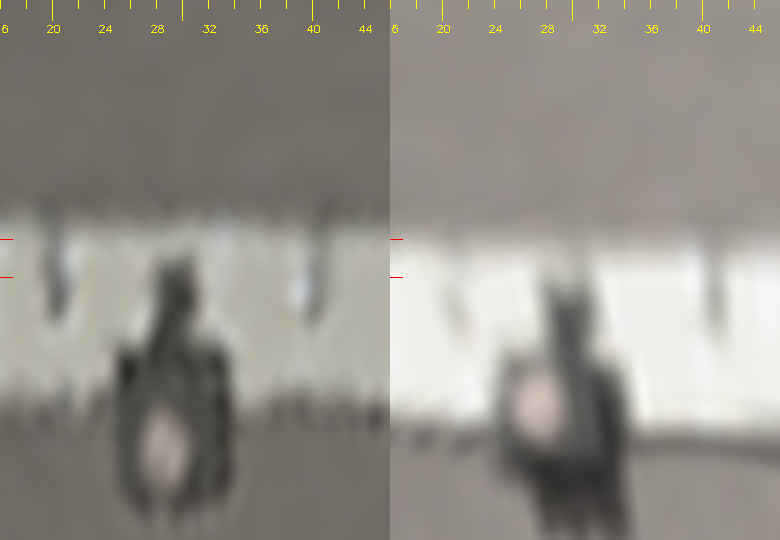

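Index reads about 29.5° in both views (nose at columns 176 and 568), and the lever is at about -52.7°. I'll write the planner next.

```bash
cat > plan.py <<'E'
import sys
from fit import *
from scipy.spatial.transform import Rotation as Ro, Slerp
B=base(YAW); PIV=X0+B@np.array([-1.6,-1.8,0])
def tool(phi):  # closing axis at phi deg (ccw from outside) from panel x
    a=np.radians(phi);y=B@[np.cos(a),np.sin(a),0];z=-B[:,2];return np.stack([np.cross(y,z),y,z],1)
def P(x,y,h): return PIV+B@np.array([x,y,h])   # panel coords of grasp point -> world
def rows(wps,p=None,R=None):
    """wps: list of (grasp world pos, R, nrows)"""
    s=r.observe(); R=np.array(s["tcp_rot"]); p=np.array(s["position"]); out=[]
    for g,Rt,n in wps:
        t=np.array(g)+Rt[:,2]*r.grasp_offset
        sl=Slerp([0,1],Ro.from_matrix(np.stack([R,Rt])));p0=p.copy()
        for i in range(1,n+1):
            pd=p0+(t-p0)*i/n;Rd=sl(i/n).as_matrix()
            a=np.round(R.T@(pd-p)/60,2);b=np.round(np.degrees(Ro.from_matrix(R.T@Rd).as_rotvec())/4,2)
            if max(abs(a).max(),abs(b).max())>1: print("OVER",a,b)
            out.append(np.r_[a,b]+0.); p=p+R@a*60; R=R@Ro.from_rotvec(np.radians(b*4)).as_matrix()
    for i in range(0,len(out),8): print("["+", ".join("%g"%v for v in np.concatenate(out[i:i+8]))+"]")
def where():
    s=r.observe();R=np.array(s["tcp_rot"]);g=np.array(s["position"])-R[:,2]*r.grasp_offset
    print("t",round(s["time"],2),"grasp panel",((g-PIV)@B).round(1),"phi",np.degrees(np.arctan2(*(R[:,1]@B)[[1,0]])).round(1),"tilt err",np.degrees(np.arccos(min(1,-R[:,2]@B[:,2]))).round(1),"F",np.round(s["ft_force"],1),"M",np.round(s["torque"],2),"w",round(s["width"],1),"gf",s["grasp_force"],"q",np.round(s["joint_pos"],2))
E
python3 - <<'E'
from plan import *
print(PIV)
rows([(P(0,0,260),tool(2),24)])
E
```

```text
[652.46791303 -44.61733275 120.5822777 ]
[-0.35, -0.38, -0.07, -0.32, -0.22, 0.66, -0.37, -0.37, -0.08, -0.31, -0.22, 0.65, -0.39, -0.34, -0.07, -0.32, -0.21, 0.66, -0.41, -0.33, -0.08, -0.32, -0.22, 0.65, -0.42, -0.3, -0.08, -0.31, -0.22, 0.66, -0.43, -0.28, -0.08, -0.32, -0.22, 0.65, -0.45, -0.27, -0.08, -0.32, -0.21, 0.66, -0.46, -0.23, -0.07, -0.31, -0.22, 0.65]
[-0.48, -0.22, -0.08, -0.32, -0.22, 0.66, -0.48, -0.19, -0.07, -0.32, -0.22, 0.65, -0.5, -0.17, -0.07, -0.31, -0.22, 0.66, -0.5, -0.15, -0.06, -0.32, -0.21, 0.65, -0.5, -0.12, -0.06, -0.32, -0.22, 0.66, -0.52, -0.09, -0.06, -0.31, -0.22, 0.66, -0.52, -0.07, -0.04, -0.32, -0.22, 0.65, -0.52, -0.05, -0.04, -0.32, -0.21, 0.66]
[-0.52, -0.02, -0.04, -0.31, -0.22, 0.65, -0.53, 0.01, -0.03, -0.32, -0.22, 0.66, -0.52, 0.03, -0.01, -0.32, -0.22, 0.65, -0.52, 0.05, -0.01, -0.31, -0.22, 0.66, -0.52, 0.08, 0, -0.32, -0.21, 0.65, -0.52, 0.1, 0.01, -0.32, -0.22, 0.66, -0.51, 0.12, 0.02, -0.31, -0.22, 0.65, -0.5, 0.15, 0.03, -0.32, -0.22, 0.66]
```

Emit:
arm_command(commands=[-0.35,-0.38,-0.07,-0.32,-0.22,0.66,-0.37,-0.37,-0.08,-0.31,-0.22,0.65,-0.39,-0.34,-0.07,-0.32,-0.21,0.66,-0.41,-0.33,-0.08,-0.32,-0.22,0.65,-0.42,-0.3,-0.08,-0.31,-0.22,0.66,-0.43,-0.28,-0.08,-0.32,-0.22,0.65,-0.45,-0.27,-0.08,-0.32,-0.21,0.66,-0.46,-0.23,-0.07,-0.31,-0.22,0.65])

```text
time: 2.5
position: [301.9, 393.6, 249.4]
tcp_rot: [[-0.773, 0.605, 0.189], [0.628, 0.772, 0.098], [-0.086, 0.195, -0.977]]
ft_force: [-0.8, 1.4, 0.4]
width: 95.1
grasp_force: 0.0
```

Emit:
arm_command(commands=[-0.48,-0.22,-0.08,-0.32,-0.22,0.66,-0.48,-0.19,-0.07,-0.32,-0.22,0.65,-0.5,-0.17,-0.07,-0.31,-0.22,0.66,-0.5,-0.15,-0.06,-0.32,-0.21,0.65,-0.5,-0.12,-0.06,-0.32,-0.22,0.66,-0.52,-0.09,-0.06,-0.31,-0.22,0.66,-0.52,-0.07,-0.04,-0.32,-0.22,0.65,-0.52,-0.05,-0.04,-0.32,-0.21,0.66])

```text
time: 3.5
position: [408.4, 167.0, 283.7]
tcp_rot: [[-0.479, 0.786, 0.392], [0.873, 0.473, 0.118], [-0.093, 0.398, -0.913]]
ft_force: [0.6, -0.2, -0.1]
width: 95.3
grasp_force: 0.0
```

Emit:
arm_command(commands=[-0.52,-0.02,-0.04,-0.31,-0.22,0.65,-0.53,0.01,-0.03,-0.32,-0.22,0.66,-0.52,0.03,-0.01,-0.32,-0.22,0.65,-0.52,0.05,-0.01,-0.31,-0.22,0.66,-0.52,0.08,0,-0.32,-0.21,0.65,-0.52,0.1,0.01,-0.32,-0.22,0.66,-0.51,0.12,0.02,-0.31,-0.22,0.65,-0.5,0.15,0.03,-0.32,-0.22,0.66])

```text
time: 4.5
position: [515.2, -58.7, 318.6]
tcp_rot: [[-0.122, 0.811, 0.572], [0.992, 0.111, 0.054], [-0.02, 0.574, -0.819]]
ft_force: [-0.4, 0.2, -0.1]
width: 95.2
grasp_force: 0.0
```

```bash
python3 -c "
from plan import *
where(); rows([(P(0,0,120),tool(2),5),(P(0,0,44),tool(2),5)])"
```

```text
t 4.5 grasp panel [  0.5  -0.8 260.1] phi 1.9 tilt err 0.1 F [-0.4  0.2 -0.1] M [-0.16  0.32  0.02] w 95.2 gf 0.0 q [-0.36 -0.62  2.17  0.3   1.04 -0.57]
[0, 0, 0.47, 0, 0, 0, 0.01, 0, 0.46, 0.01, 0.01, -0.01, 0, -0.01, 0.47, 0, 0, 0, 0, 0, 0.47, 0, 0, -0.01, 0.01, 0, 0.47, 0, 0.01, 0, 0, 0, 0.25, 0, 0, 0, 0, 0, 0.25, 0, 0, 0, 0, 0, 0.26, 0, 0, 0]
[0, 0, 0.25, 0, 0, 0, 0, 0, 0.25, 0, 0, 0]
```

Emit:
arm_command(commands=[0,0,0.47,0,0,0,0.01,0,0.47,0,0,0,0,-0.01,0.47,0,0,0,0,0,0.47,0,0,0,0,0,0.46,0,0,0,0,0,0.4,0,0,0,0,0,0.4,0,0,0,0,0,0.4,0,0,0])

```text
time: 5.5
position: [636.1, -45.4, 143.4]
tcp_rot: [[-0.124, 0.812, 0.571], [0.992, 0.113, 0.055], [-0.02, 0.573, -0.819]]
ft_force: [-0.9, -0.8, 0.4]
width: 94.9
grasp_force: 0.0
```

```bash
python3 -c "
from plan import *
where()
p=optics.get_image('scene'); cv2.imwrite('pics/c1.png',cv2.resize(p['image'][90:270,260:460,::-1],None,fx=3.3,fy=3.3,interpolation=2))"
```

```text
t 5.5 grasp panel [-0.3  0.8 46.8] phi 2.0 tilt err 0.0 F [-0.9 -0.8  0.4] M [-0.14  0.33 -0.04] w 94.9 gf 0.0 q [-0.24 -0.16  2.15  0.35  0.6  -0.61]
```

View pics/c1.png

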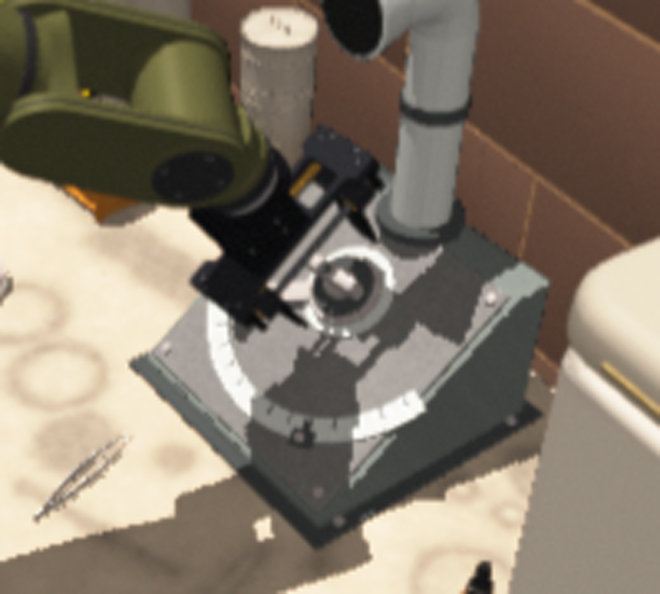

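Gripper straddles the nut: finger tips at about (300,322) and (375,240) in the crop, nut at (345,285). I'll close now.

Emit:
arm_command(commands=[0,0.0,0.05,0,0,0,0,0,0,0,0,0,0,0,0,0,0,0,0,0,0,0,0,0,0,0,0,0,0,0,0,0,0,0,0,0,0,0,0,0,0,0,0,0,0,0,0,0], gripper=-1)

```text
time: 6.55
position: [637.6, -45.3, 141.7]
tcp_rot: [[-0.124, 0.811, 0.571], [0.992, 0.113, 0.055], [-0.02, 0.574, -0.819]]
ft_force: [-0.6, 0.0, 1.4]
width: 20.2
grasp_force: 1.2
```

```bash
python3 -c "
from plan import *
where()"
```

```text
t 6.55 grasp panel [-0.   0.7 44.6] phi 2.0 tilt err 0.0 F [-0.6  0.   1.4] M [-0.1   0.32  0.  ] w 20.2 gf 1.1936512682586908 q [-0.24 -0.16  2.15  0.35  0.59 -0.61]
```

Emit:
arm_command(commands=[0,0,0,0,0,0,0,0,0,0,0,0,0,0,0,0,0,0,0,0,0,0,0,0])

```text
time: 7.05
position: [638.6, -45.3, 142.6]
tcp_rot: [[-0.124, 0.81, 0.573], [0.992, 0.114, 0.054], [-0.021, 0.576, -0.818]]
ft_force: [5.3, 1.1, -1.1]
width: 14.2
grasp_force: 29.8
```

```bash
python3 -c "
from plan import *
where()"
```

```text
t 7.05 grasp panel [ 1.2  0.7 44.8] phi 2.0 tilt err 0.2 F [ 5.3  1.1 -1.1] M [-0.05 -0.26  0.2 ] w 14.2 gf 29.759667813777924 q [-0.24 -0.16  2.15  0.35  0.59 -0.61]
```

Emit:
arm_command(commands=[0,0.02,0,0,0,-0.5,0,0,0,0,0,-0.9,0,0,0,0,0,-0.9,0,0,0,0,0,-0.9,0,0,0,0,0,-0.9,0,0,0,0,0,-0.9])

```text
time: 7.8
position: [638.4, -45.5, 142.4]
tcp_rot: [[-0.396, 0.719, 0.571], [0.893, 0.448, 0.054], [-0.217, 0.531, -0.819]]
ft_force: [-2.4, -0.7, 2.9]
width: 13.7
grasp_force: 30.0
```

```bash
python3 -c "
from plan import *
where()"
```

```text
t 7.8 grasp panel [ 1.   0.5 44.7] phi 22.1 tilt err 0.0 F [-2.4 -0.7  2.9] M [-0.22  0.38 -0.34] w 13.7 gf 29.991861283779144 q [-0.24 -0.16  2.15  0.35  0.6  -0.96]
```

Emit:
arm_command(commands=[0,0,0,0,0,-0.95,0,0,0,0,0,-0.95,0,0,0,0,0,-0.95,0,0,0,0,0,-0.95,0,0,0,0,0,-0.95,0,0,0,0,0,-0.95,0,0,0,0,0,-0.95,0,0,0,0,0,-0.95])

```text
time: 8.8
position: [638.2, -45.7, 142.2]
tcp_rot: [[-0.705, 0.42, 0.571], [0.543, 0.838, 0.054], [-0.456, 0.348, -0.819]]
ft_force: [-2.7, -2.5, 3.2]
width: 14.0
grasp_force: 30.0
```

Emit:
arm_command(commands=[0,0,0,0,0,-0.95,0,0,0,0,0,-0.95,0,0,0,0,0,-0.95,0,0,0,0,0,-0.95,0,0,0,0,0,-0.95,0,0,0,0,0,-0.95,0,0,0,0,0,-0.95,0,0,0,0,0,-0.95])

```text
time: 9.8
position: [638.1, -46.1, 142.1]
tcp_rot: [[-0.821, 0.006, 0.571], [0.044, 0.998, 0.053], [-0.569, 0.069, -0.819]]
ft_force: [-4.3, -4.5, 3.3]
width: 13.9
grasp_force: 30.0
```

Emit:
arm_command(commands=[0,0,0,0,0,-0.9,0,0,0,0,0,-0.7,0,0,0,0,0,0])

```text
time: 10.18
position: [638.1, -46.2, 142.1]
tcp_rot: [[-0.817, -0.085, 0.571], [-0.066, 0.996, 0.053], [-0.573, 0.005, -0.82]]
ft_force: [-4.1, -4.1, 2.6]
width: 14.0
grasp_force: 29.9
```

```bash
python3 -c "
from plan import *
where()"
```

```text
t 10.18 grasp panel [ 0.5 -0.2 44.7] phi 89.3 tilt err 0.1 F [-4.1 -4.1  2.6] M [-0.65  0.55 -0.43] w 14.0 gf 29.940142929553986 q [-0.24 -0.16  2.15  0.34  0.6  -2.13]
```

Emit:
arm_command(commands=[0,0,0,0,0,0,0,0,0,0,0,0,0,0,0,0,0,0,0,0,0,0,0,0,0,0,-0.4,0,0,0,0,0,-0.6,0,0,0,0,0,-0.5,0,0,0], gripper=1)

```text
time: 11.05
position: [586.4, -50.3, 216.3]
tcp_rot: [[-0.817, -0.084, 0.571], [-0.065, 0.996, 0.054], [-0.573, 0.007, -0.819]]
ft_force: [0.2, -0.8, 0.5]
width: 78.5
grasp_force: 0.0
```

```bash
sed -i 's/^X0=.*/X0=np.array([653.6,-42.7,121.5]);YAW=np.radians(5.5)/' fit.py; sed -i 's/-1.6,-1.8,0/-0.9,-1.6,0/' plan.py; python3 -c "
from plan import *
where()
rows([(P(-63,82.6,125),tool(22),19),(P(-63,82.6,49),tool(22),5)])
p=optics.get_image('top'); q=polar=None
w=warp(p,53,(-60,60),(-60,60),.4); cv2.imwrite('pics/nut.png',w)
for d in finder.trace('lever_grip',p)[:1]:
    A,_=pts(p,d['pixels']);A=(A-PIV)@B;hi=A[abs(A[:,2]-66)<6];print(hi.mean(0),len(hi))
"
```

```text
t 11.05 grasp panel [-1.000e-01  5.000e-01  1.352e+02] phi 89.2 tilt err 0.0 F [ 0.2 -0.8  0.5] M [ 0.01  0.34 -0.04] w 78.5 gf 0.0 q [-0.28 -0.37  2.18  0.31  0.77 -2.1 ]
[0.06, 0.07, 0.01, 0, 0, 0.88, 0.06, 0.07, 0.01, 0, 0, 0.89, 0.06, 0.06, 0.01, 0, 0, 0.88, 0.07, 0.06, 0.01, 0, 0, 0.89, 0.07, 0.06, 0, 0, 0, 0.88, 0.08, 0.05, 0.01, 0, 0, 0.89, 0.07, 0.04, 0.01, 0, 0, 0.88, 0.09, 0.05, 0.01, 0, 0, 0.88]
[0.08, 0.03, 0.01, 0, 0, 0.89, 0.08, 0.03, 0.01, -0.01, 0, 0.88, 0.09, 0.03, 0.01, 0, 0, 0.89, 0.09, 0.02, 0.01, 0, 0, 0.88, 0.09, 0.01, 0.01, 0, 0, 0.88, 0.09, 0.01, 0.01, 0, 0, 0.89, 0.09, 0.01, 0, 0, 0, 0.88, 0.09, -0.01, 0.01, 0, 0, 0.89]
[0.09, 0, 0.01, 0, 0, 0.88, 0.09, -0.02, 0.01, 0, 0, 0.89, 0.09, -0.02, 0.01, 0, 0, 0.88, 0, 0, 0.25, 0, 0, 0, 0, 0, 0.26, 0, 0, 0, 0, 0, 0.25, 0, 0, 0, 0, 0, 0.25, 0, 0, 0, 0, 0, 0.26, 0, 0, 0]
[nan nan nan] 0<string>:8: RuntimeWarning: Mean of empty slice.
  ret = um.true_divide(
```

Emit:
arm_command(commands=[0.06,0.07,0.01,0,0,0.88,0.06,0.07,0.01,0,0,0.89,0.06,0.06,0.01,0,0,0.88,0.07,0.06,0.01,0,0,0.89,0.07,0.06,0,0,0,0.88,0.08,0.05,0.01,0,0,0.89,0.07,0.04,0.01,0,0,0.88,0.09,0.05,0.01,0,0,0.88])

```text
time: 12.15
position: [564.1, -17.0, 195.1]
tcp_rot: [[-0.76, 0.315, 0.569], [0.417, 0.907, 0.055], [-0.499, 0.279, -0.82]]
ft_force: [0.3, 0.9, -0.4]
width: 95.0
grasp_force: 0.0
```

Emit:
arm_command(commands=[0.08,0.03,0.01,0,0,0.89,0.08,0.03,0.01,0,0,0.88,0.09,0.03,0.01,0,0,0.89,0.09,0.02,0.01,0,0,0.88,0.09,0.01,0.01,0,0,0.88,0.09,0.01,0.01,0,0,0.89,0.09,0.01,0,0,0,0.88,0.09,-0.01,0.01,0,0,0.89])

```text
time: 13.15
position: [541.6, 15.1, 176.6]
tcp_rot: [[-0.519, 0.637, 0.569], [0.798, 0.601, 0.055], [-0.307, 0.483, -0.82]]
ft_force: [0.6, 1.4, 0.0]
width: 95.0
grasp_force: 0.0
```

Emit:
arm_command(commands=[0.09,0,0.01,0,0,0.88,0.09,-0.02,0.01,0,0,0.89,0.09,-0.02,0.01,0,0,0.88,0,0,0,0,0,0])

```text
time: 13.65
position: [533.0, 27.5, 169.4]
tcp_rot: [[-0.396, 0.721, 0.569], [0.893, 0.447, 0.055], [-0.214, 0.53, -0.821]]
ft_force: [-0.1, -0.5, -0.4]
width: 95.0
grasp_force: 0.0
```

```bash
python3 -c "
from plan import *
where()
rows([(P(-63,82.6,49),tool(22),6)])
p=optics.get_image('scene'); cv2.imwrite('pics/c2.png',cv2.resize(p['image'][90:270,260:460,::-1],None,fx=3.3,fy=3.3,interpolation=2))
"
```

```text
t 13.65 grasp panel [-64.4  83.  123. ] phi 22.1 tilt err 0.1 F [-0.1 -0.5 -0.4] M [-0.13  0.38 -0.03] w 95.0 gf 0.0 q [-0.12 -0.49  2.35  0.19  0.7  -0.7 ]
[0, 0, 0.21, -0.01, 0, 0, -0.01, 0.01, 0.2, 0, -0.01, 0, 0, 0, 0.21, -0.01, 0, 0.01, 0, 0, 0.2, 0, 0, 0, 0, 0.01, 0.21, -0.01, -0.01, 0, -0.01, 0, 0.2, 0, 0, 0]
```

View pics/c2.png

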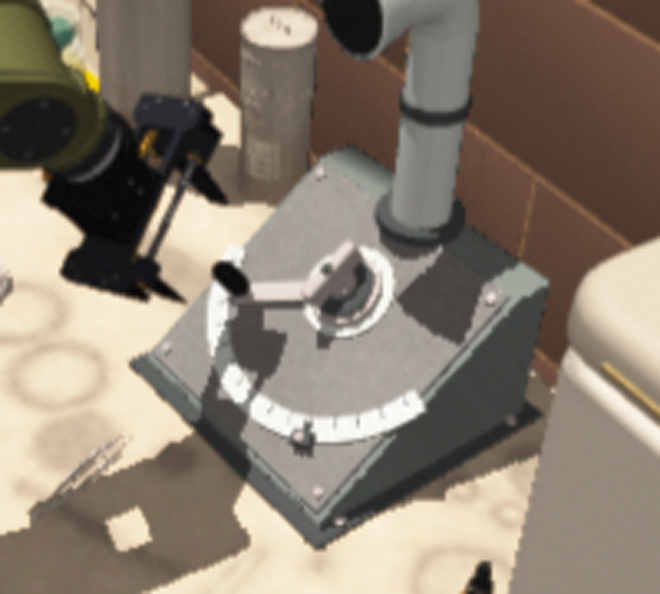

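The nut bar now lies up the slope at (335,280), a quarter turn from where it was. The open gripper is above the lever grip at (230,275). I'll descend and close.

Emit:
arm_command(commands=[0,0.01,0.2,0,0,0,0,0.01,0.2,0,0,0,0,0,0.2,0,0,0,0,0,0.2,0,0,0,0,0,0.2,0,0,0,0,0,0.2,0,0,0])

```text
time: 14.45
position: [576.0, 31.7, 112.1]
tcp_rot: [[-0.394, 0.72, 0.571], [0.894, 0.446, 0.055], [-0.215, 0.532, -0.819]]
ft_force: [-0.8, 0.4, 0.1]
width: 95.4
grasp_force: 0.0
```

Emit:
arm_command(commands=[0,0,0,0,0,0,0,0,0,0,0,0,0,0,0,0,0,0,0,0,0,0,0,0,0,0,0,0,0,0,0,0,0,0,0,0,0,0,0,0,0,0,0,0,0,0,0,0], gripper=-1)

```text
time: 15.45
position: [575.3, 31.7, 112.8]
tcp_rot: [[-0.394, 0.72, 0.571], [0.894, 0.446, 0.055], [-0.215, 0.531, -0.819]]
ft_force: [-2.4, -0.0, 1.2]
width: 23.3
grasp_force: 30.0
```

Emit:
arm_command(commands=[0,0,0,0,0,0,0,0,0,0,0,0])

```text
time: 15.7
position: [575.4, 31.7, 112.8]
tcp_rot: [[-0.394, 0.72, 0.571], [0.894, 0.446, 0.055], [-0.215, 0.531, -0.819]]
ft_force: [-2.7, -0.7, 0.8]
width: 23.2
grasp_force: 30.0
```

```bash
python3 -c "
from plan import *
where()
"
```

```text
t 15.7 grasp panel [-62.1  83.1  52.2] phi 22.0 tilt err 0.0 F [-2.7 -0.7  0.8] M [-0.13  0.53 -0.02] w 23.2 gf 30.00027865276934 q [-0.09 -0.29  2.31  0.22  0.53 -0.73]
```

```bash
cat >> plan.py <<'E'
def swing(a0,a1,phi0,n,h,R=103.8):
    w=[]
    for i in range(1,n+1):
        d=(a1-a0)*i/n;a=np.radians(a0+d);w.append((P(-R*np.cos(a),-R*np.sin(a),h),tool(phi0+d),1))
    rows(w)
E
python3 -c "
from plan import *
swing(-53.2,28.5,22,24,52)"
```

```text
[-0.03, -0.1, 0, -0.01, 0, -0.85, -0.03, -0.1, 0, 0, 0, -0.85, -0.03, -0.1, 0, 0, 0, -0.85, -0.03, -0.1, 0, 0, 0, -0.86, -0.03, -0.09, 0, 0, 0, -0.85, -0.02, -0.1, 0, 0, 0, -0.85, -0.03, -0.1, 0, 0, 0, -0.85, -0.03, -0.1, 0, 0, 0, -0.85]
[-0.03, -0.1, 0, 0, 0, -0.85, -0.03, -0.1, 0, 0, 0, -0.85, -0.03, -0.1, 0, 0, 0, -0.85, -0.03, -0.09, 0, 0, 0, -0.85, -0.03, -0.1, 0, 0, 0, -0.86, -0.03, -0.1, 0, 0, 0, -0.85, -0.03, -0.1, 0, 0, 0, -0.85, -0.03, -0.1, 0, 0, 0, -0.85]
[-0.03, -0.1, 0, 0, 0, -0.85, -0.03, -0.09, 0, 0, 0, -0.85, -0.02, -0.1, 0, 0, 0, -0.85, -0.03, -0.1, 0, 0, 0, -0.85, -0.03, -0.1, 0, 0, 0, -0.85, -0.03, -0.1, 0, 0, 0, -0.85, -0.03, -0.1, 0, 0, 0, -0.86, -0.03, -0.1, 0, 0, 0, -0.85]
```

Emit:
arm_command(commands=[-0.03,-0.1,0,0,0,-0.85,-0.03,-0.1,0,0,0,-0.85,-0.03,-0.1,0,0,0,-0.85,-0.03,-0.1,0,0,0,-0.85,-0.03,-0.09,0,0,0,-0.85,-0.02,-0.1,0,0,0,-0.85,-0.03,-0.1,0,0,0,-0.85,-0.03,-0.1,0,0,0,-0.85])

```text
time: 16.7
position: [553.5, -8.3, 94.9]
tcp_rot: [[-0.68, 0.459, 0.571], [0.59, 0.806, 0.055], [-0.435, 0.374, -0.819]]
ft_force: [0.2, 0.9, 1.2]
width: 23.4
grasp_force: 30.0
```

```bash
cat >> plan.py <<'E'
def sw(a1,n,h=51.5):
    where();s=r.observe();R=np.array(s["tcp_rot"]);g=(np.array(s["position"])-R[:,2]*r.grasp_offset-PIV)@B
    a0=np.degrees(np.arctan2(-g[1],-g[0]));ph=np.degrees(np.arctan2(*(R[:,1]@B)[[1,0]]));print("a",a0.round(2),"r",np.hypot(*g[:2]).round(1));swing(a0,a1,ph,n,h)
E
python3 -c "
from plan import *
sw(28.5,16)"
```

```text
t 16.7 grasp panel [-93.3  45.4  52.3] phi 49.3 tilt err 0.0 F [0.2 0.9 1.2] M [-0.01  0.43 -0.01] w 23.4 gf 30.002591371012386 q [-0.2  -0.32  2.37  0.34  0.53 -1.4 ]
a -25.97 r 103.7
[-0.03, -0.1, 0.01, 0, 0, -0.85, -0.03, -0.1, 0, 0, 0, -0.85, -0.03, -0.1, 0, 0, 0, -0.85, -0.03, -0.09, 0, 0, 0, -0.85, -0.02, -0.1, 0, 0, 0, -0.86, -0.03, -0.1, 0, 0, 0, -0.85, -0.03, -0.1, 0, 0, 0, -0.85, -0.03, -0.1, 0, 0, 0, -0.85]
[-0.03, -0.1, 0, 0, 0, -0.85, -0.03, -0.1, 0, 0, 0, -0.85, -0.03, -0.09, 0, 0, 0, -0.85, -0.03, -0.1, 0, 0, 0, -0.85, -0.03, -0.1, 0, 0, 0, -0.85, -0.03, -0.1, 0, 0, 0, -0.85, -0.03, -0.1, 0, 0, 0, -0.86, -0.02, -0.1, 0, 0, 0, -0.85]
```

Emit:
arm_command(commands=[-0.03,-0.1,0,0,0,-0.85,-0.03,-0.1,0,0,0,-0.85,-0.03,-0.1,0,0,0,-0.85,-0.03,-0.09,0,0,0,-0.85,-0.02,-0.1,0,0,0,-0.85,-0.03,-0.1,0,0,0,-0.85,-0.03,-0.1,0,0,0,-0.85,-0.03,-0.1,0,0,0,-0.85])

```text
time: 17.7
position: [549.4, -56.8, 88.9]
tcp_rot: [[-0.815, 0.098, 0.571], [0.156, 0.986, 0.055], [-0.558, 0.134, -0.819]]
ft_force: [-1.1, 0.0, 2.3]
width: 23.1
grasp_force: 30.0
```

Emit:
arm_command(commands=[-0.03,-0.1,0,0,0,-0.85,-0.03,-0.1,0,0,0,-0.85,-0.03,-0.09,0,0,0,-0.85,-0.03,-0.1,0,0,0,-0.85,-0.03,-0.1,0,0,0,-0.85,-0.03,-0.1,0,0,0,-0.85,-0.03,-0.1,0,0,0,-0.85,-0.02,-0.1,0,0,0,-0.85])

```text
time: 18.7
position: [564.1, -103.3, 96.2]
tcp_rot: [[-0.769, -0.285, 0.571], [-0.312, 0.949, 0.054], [-0.558, -0.136, -0.819]]
ft_force: [-0.0, 1.2, 0.3]
width: 23.1
grasp_force: 30.0
```

```bash
python3 -c "
from plan import *
sw(29.5,2)"
```

```text
t 18.7 grasp panel [-91.4 -50.1  52.5] phi 103.7 tilt err 0.0 F [-0.   1.2  0.3] M [ 0.2   0.28 -0.04] w 23.1 gf 30.002473784043104 q [-0.42 -0.24  2.31  0.53  0.6  -2.69]
a 28.73 r 104.2
[-0.01, -0.01, 0.02, -0.01, 0, -0.1, 0, -0.01, 0, 0, 0, -0.09]
```

Emit:
arm_command(commands=[-0.01,-0.02,0,0,0,0,0,0,0,0,0,0])

```text
time: 18.95
position: [564.6, -104.0, 96.4]
tcp_rot: [[-0.77, -0.284, 0.571], [-0.31, 0.949, 0.054], [-0.557, -0.135, -0.819]]
ft_force: [-5.0, -1.4, 3.1]
width: 23.4
grasp_force: 30.0
```

Emit:
arm_command(commands=[0,0,0,0,0,0,0,0,0,0,0,0,0,0,0,0,0,0,0,0,0,0,0,0,0,0,0,0,0,0,0,0,-0.5,0,0,0,0,0,-0.8,0,0,0,0,0,-0.8,0,0,0], gripper=1)

```text
time: 19.95
position: [491.8, -110.5, 200.3]
tcp_rot: [[-0.77, -0.285, 0.57], [-0.31, 0.949, 0.055], [-0.557, -0.135, -0.82]]
ft_force: [1.6, -0.0, 0.6]
width: 94.1
grasp_force: 0.0
```

```bash
python3 -c "
from plan import *
where()
rows([(P(0,0,200),tool(90),8)])
import pol; pol.pic('pics/p2.png',16,46)"
```

```text
t 19.95 grasp panel [-91.1 -50.4 179.4] phi 103.6 tilt err 0.0 F [ 1.6 -0.   0.6] M [ 0.03  0.31 -0.02] w 94.1 gf 0.0 q [-0.53 -0.58  2.35  0.44  0.91 -2.62]
[-0.21, 0.06, -0.04, 0, 0, 0.42, -0.21, 0.06, -0.05, 0, 0, 0.43, -0.2, 0.07, -0.04, 0, 0, 0.42, -0.21, 0.08, -0.04, 0, -0.01, 0.43, -0.2, 0.08, -0.05, 0, 0, 0.42, -0.2, 0.09, -0.04, 0, 0, 0.43, -0.19, 0.09, -0.04, 0, 0, 0.42, -0.19, 0.1, -0.04, 0, 0, 0.43]
```

View pics/p2.png

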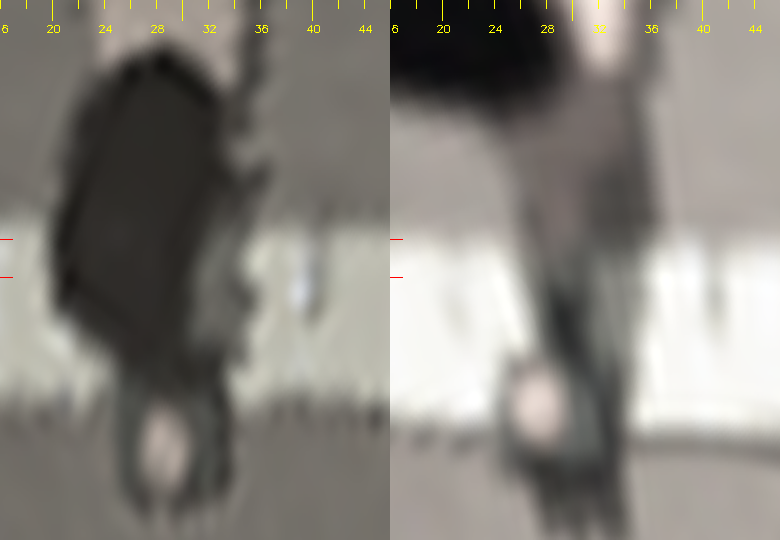

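```bash
cat > bar.py <<'E'
from pol import *
for c in ("top","scene"):
    p=optics.get_image(c)
    for h,r0,r1 in ((11,46,84),):
        w=polar(p,c,h,5,55,r0,r1,.1,1).astype(float).mean(2)
        w=cv2.GaussianBlur(w,(0,0),8,sigmaY=.01) if 0 else w
        for k,rr in enumerate(np.arange(r0,r1,1)):
            if k%4: continue
            v=cv2.GaussianBlur(w[k:k+3].mean(0).reshape(1,-1),(0,0),6).ravel();hw=np.degrees(np.arcsin(10/rr))
            g=np.gradient(v);x=np.arange(5,55,.1);a=29.3
            L=(abs(x-(a-hw))<6);R=(abs(x-(a+hw))<6);l=x[L][g[L].argmax()];q=x[R][g[R].argmin()]
            print(c,rr,"L %.1f (%.2f) R %.1f (%.2f) mid %.2f width mm %.1f"%(l,g[L].max(),q,g[R].min(),(l+q)/2,2*rr*np.sin(np.radians((q-l)/2))))
E
python3 bar.py
```

```text
top 46 L 22.7 (1.45) R 40.9 (-1.11) mid 31.80 width mm 14.6
top 50 L 21.0 (2.11) R 39.6 (-1.98) mid 30.30 width mm 16.2
top 54 L 20.1 (2.52) R 39.4 (-2.49) mid 29.75 width mm 18.1
top 58 L 20.7 (1.75) R 38.8 (-2.66) mid 29.75 width mm 18.2
top 62 L 21.6 (1.56) R 37.5 (-2.10) mid 29.55 width mm 17.2
top 66 L 21.6 (1.69) R 37.5 (-3.09) mid 29.55 width mm 18.3
top 70 L 22.2 (2.33) R 37.1 (-2.72) mid 29.65 width mm 18.2
top 74 L 22.6 (1.80) R 36.1 (-2.25) mid 29.35 width mm 17.4
top 78 L 22.4 (2.25) R 36.1 (-3.29) mid 29.25 width mm 18.6
top 82 L 23.0 (3.21) R 36.0 (-3.21) mid 29.50 width mm 18.6
scene 46 L 22.7 (1.29) R 40.2 (-1.20) mid 31.45 width mm 14.0
scene 50 L 23.3 (1.94) R 40.8 (-2.31) mid 32.05 width mm 15.2
scene 54 L 21.0 (2.81) R 40.9 (-2.87) mid 30.95 width mm 18.7
scene 58 L 22.1 (2.60) R 40.2 (-2.54) mid 31.15 width mm 18.2
scene 62 L 22.4 (1.48) R 39.0 (-3.38) mid 30.70 width mm 17.9
scene 66 L 21.9 (1.56) R 38.8 (-3.11) mid 30.35 width mm 19.4
scene 70 L 22.8 (1.65) R 38.1 (-3.02) mid 30.45 width mm 18.6
scene 74 L 22.8 (1.48) R 37.5 (-3.88) mid 30.15 width mm 18.9
scene 78 L 23.2 (2.17) R 37.4 (-3.63) mid 30.30 width mm 19.3
scene 82 L 23.5 (2.43) R 36.7 (-3.82) mid 30.10 width mm 18.8
```

```bash
cat > nose.py <<'E'
from pol import *
import sys
for c in ("top","scene"):
    p=optics.get_image(c)
    for h in (6,10):
        o=[]
        w=polar(p,c,h,16,46,132,140,.1,1).astype(float).mean(2)
        for k in range(0,8,2):
            v=cv2.GaussianBlur(w[k:k+2].mean(0).reshape(1,-1),(0,0),4).ravel();g=np.gradient(v);x=np.arange(16,46,.1)
            L=abs(x-28)<2.0;R=abs(x-31.2)<2.0;l=x[L][g[L].argmin()];q=x[R][g[R].argmax()];o.append((round(l,1),round(q,1),round((l+q)/2,2)))
        print(c,h,o)
    # pointer/bar straight-line fit, tip angle at r=131
    for h in (8,11):
        E=[]
        w=polar(p,c,h,5,55,54,84,.1,1).astype(float).mean(2);x=np.arange(5,55,.1)
        for k,rr in enumerate(range(54,82)):
            v=cv2.GaussianBlur(w[k:k+3].mean(0).reshape(1,-1),(0,0),6).ravel();g=np.gradient(v);hw=np.degrees(np.arcsin(10/rr))
            L=abs(x-(29.3-hw))<6;R=abs(x-(29.3+hw))<6;E.append((rr+1,(x[L][g[L].argmax()]+x[R][g[R].argmin()])/2))
        E=np.array(E);A=np.stack([np.ones(len(E)),1/E[:,0]],1);f=np.linalg.lstsq(A,E[:,1],rcond=None)[0]
        print(c,"bar h",h,"fit",f.round(2),"at126",(f[0]+f[1]/126).round(2),"at 84",(f[0]+f[1]/84).round(2))
E
python3 nose.py
```

```text
top 6 [(np.float64(28.5), np.float64(30.9), np.float64(29.7)), (np.float64(28.1), np.float64(30.9), np.float64(29.5)), (np.float64(27.9), np.float64(30.6), np.float64(29.25)), (np.float64(26.0), np.float64(30.5), np.float64(28.25))]
top 10 [(np.float64(28.4), np.float64(31.2), np.float64(29.8)), (np.float64(28.1), np.float64(30.9), np.float64(29.5)), (np.float64(26.0), np.float64(30.8), np.float64(28.4)), (np.float64(26.0), np.float64(33.1), np.float64(29.55))]
top bar h 8 fit [28.35 55.96] at126 28.79 at 84 29.01
top bar h 11 fit [28.38 79.02] at126 29.01 at 84 29.32
scene 6 [(np.float64(26.4), np.float64(31.7), np.float64(29.05)), (np.float64(26.8), np.float64(31.4), np.float64(29.1)), (np.float64(27.1), np.float64(31.2), np.float64(29.15)), (np.float64(27.2), np.float64(31.2), np.float64(29.2))]
scene 10 [(np.float64(27.2), np.float64(32.6), np.float64(29.9)), (np.float64(27.6), np.float64(32.5), np.float64(30.05)), (np.float64(27.9), np.float64(32.2), np.float64(30.05)), (np.float64(28.1), np.float64(32.0), np.float64(30.05))]
scene bar h 8 fit [28.08 68.49] at126 28.62 at 84 28.9
scene bar h 11 fit [ 27.94 174.53] at126 29.32 at 84 30.01
```

The images put the lever at about 29.15° and the index at about 29.55°. I'll regrip and nudge it 0.5°.

```bash
python3 -c "
from plan import *
a=np.radians(29.75)
rows([(P(-104*np.cos(a),-104*np.sin(a),52),tool(103.6),8)])"
```

```text
[0, 0, 0.26, 0, 0, 0, -0.01, -0.01, 0.26, 0, -0.01, 0, 0, 0, 0.26, 0.01, 0, 0, 0, 0, 0.26, 0, 0, -0.01, -0.01, -0.01, 0.26, 0, 0, 0, 0, 0, 0.27, 0, -0.01, 0, 0, -0.01, 0.26, 0.01, 0, 0, 0, 0, 0.26, 0, 0, 0]
```

Emit:
arm_command(commands=[0,0,0.26,0,0,0,-0.01,-0.01,0.26,0,0,0,0,0,0.26,0,0,0,0,0,0.26,0,0,0,-0.01,-0.01,0.26,0,0,0,0,0,0.27,0,0,0,0,-0.01,0.26,0,0,0,0,0,0.26,0,0,0])

```text
time: 21.25
position: [565.2, -104.2, 94.4]
tcp_rot: [[-0.772, -0.286, 0.567], [-0.31, 0.949, 0.057], [-0.555, -0.132, -0.822]]
ft_force: [-0.1, -0.7, -0.3]
width: 95.2
grasp_force: 0.0
```

Emit:
arm_command(commands=[0,0,0,0,0,0,0,0,0,0,0,0,0,0,0,0,0,0,0,0,0,0,0,0,0,0,0,0,0,0,0,0,0,0,0,0,0,0,0,0,0,0,0,0,0,0,0,0], gripper=-1)

```text
time: 22.25
position: [565.8, -104.9, 97.8]
tcp_rot: [[-0.77, -0.285, 0.571], [-0.31, 0.949, 0.055], [-0.558, -0.134, -0.819]]
ft_force: [-1.2, 2.5, 1.0]
width: 23.0
grasp_force: 30.0
```

Emit:
arm_command(commands=[0,0,0,0,0,0,0,0,0,0,0,0])

```text
time: 22.5
position: [565.8, -104.9, 97.8]
tcp_rot: [[-0.77, -0.285, 0.571], [-0.31, 0.949, 0.055], [-0.558, -0.135, -0.819]]
ft_force: [-0.7, 2.9, 1.2]
width: 23.3
grasp_force: 30.0
```

```bash
python3 -c "
from plan import *
sw(29.7,1)"
```

```text
t 22.5 grasp panel [-89.2 -51.9  52.9] phi 103.6 tilt err 0.0 F [-0.7  2.9  1.2] M [0.32 0.28 0.22] w 23.3 gf 30.000401399083785 q [-0.42 -0.24  2.3   0.53  0.6  -2.69]
a 30.22 r 103.2
[0.01, 0.01, 0.02, 0, 0, 0.13]
```

Emit:
arm_command(commands=[0,0.01,0,0,0,0,0,0,0,0,0,0])

```text
time: 22.75
position: [565.8, -104.9, 97.8]
tcp_rot: [[-0.77, -0.284, 0.571], [-0.31, 0.949, 0.054], [-0.558, -0.136, -0.819]]
ft_force: [-0.2, -0.1, -0.8]
width: 23.1
grasp_force: 30.0
```

Emit:
arm_command(commands=[0,0,0,0,0,0,0,0,0,0,0,0,0,0,0,0,0,0,0,0,0,0,0,0,0,0,0,0,0,0,0,0,-0.5,0,0,0,0,0,-0.8,0,0,0,0,0,-0.8,0,0,0], gripper=1)

```text
time: 23.75
position: [492.7, -111.3, 201.6]
tcp_rot: [[-0.77, -0.285, 0.57], [-0.31, 0.949, 0.055], [-0.557, -0.135, -0.82]]
ft_force: [0.3, -0.0, 0.8]
width: 93.4
grasp_force: 0.0
```

```bash
python3 nose.py|grep -v np; python3 -c "
from plan import *
where()
rows([(P(0,0,130),tool(90),8),(P(0,0,44.5),tool(89.3),4)])"
```

```text
top bar h 8 fit [29.96 -8.84] at126 29.89 at 84 29.85
top bar h 11 fit [30.01 14.34] at126 30.12 at 84 30.18
scene bar h 8 fit [ 28.28 110.44] at126 29.16 at 84 29.6
scene bar h 11 fit [ 28.69 175.46] at126 30.08 at 84 30.77
t 23.85 grasp panel [-84.8 -53.1 184. ] phi 103.7 tilt err 0.7 F [ 0.1 -0.8  0.8] M [-0.04  0.27  0.01] w 94.9 gf 0.0 q [-0.53 -0.58  2.34  0.44  0.9  -2.62]
[-0.2, 0.07, 0.11, -0.01, 0.02, 0.43, -0.19, 0.07, 0.12, -0.02, 0.01, 0.43, -0.19, 0.08, 0.11, -0.01, 0.02, 0.43, -0.2, 0.08, 0.11, -0.01, 0.01, 0.43, -0.18, 0.09, 0.12, -0.02, 0.02, 0.43, -0.19, 0.1, 0.11, -0.01, 0.01, 0.43, -0.18, 0.1, 0.11, -0.02, 0.02, 0.43, -0.18, 0.1, 0.11, -0.01, 0.01, 0.42]
[0, 0, 0.36, 0, 0, 0.04, 0, 0, 0.35, 0, 0, 0.05, 0, 0, 0.36, 0, 0, 0.04, 0, 0, 0.36, 0, 0, 0.05]
```

Emit:
arm_command(commands=[0,0,0,0,0,0])

```text
time: 23.98
position: [493.7, -111.7, 201.3]
tcp_rot: [[-0.77, -0.284, 0.572], [-0.31, 0.949, 0.054], [-0.558, -0.136, -0.819]]
ft_force: [0.2, 0.0, -0.3]
width: 95.0
grasp_force: 0.0
```

```bash
python3 -c "
from plan import *
where()
rows([(P(0,0,130),tool(89.3),8)])"
```

```text
t 23.98 grasp panel [-89.2 -51.7 179.2] phi 103.6 tilt err 0.1 F [ 0.2  0.  -0.3] M [-0.04  0.37  0.03] w 95.0 gf 0.0 q [-0.53 -0.58  2.34  0.44  0.9  -2.62]
[-0.21, 0.06, 0.1, 0, 0, 0.45, -0.2, 0.07, 0.11, 0, 0, 0.44, -0.2, 0.07, 0.1, -0.01, 0, 0.45, -0.2, 0.08, 0.1, 0, 0.01, 0.45, -0.2, 0.09, 0.1, 0, 0, 0.44, -0.19, 0.09, 0.11, 0, 0, 0.45, -0.19, 0.1, 0.1, 0, 0, 0.45, -0.19, 0.1, 0.1, -0.01, 0, 0.45]
```

Emit:
arm_command(commands=[-0.21,0.06,0.1,0,0,0.45,-0.2,0.07,0.11,0,0,0.44,-0.2,0.07,0.1,0,0,0.45,-0.2,0.08,0.1,0,0,0.45,-0.2,0.09,0.1,0,0,0.44,-0.19,0.09,0.11,0,0,0.45,-0.19,0.1,0.1,0,0,0.45,-0.19,0.1,0.1,0,0,0.45])

```text
time: 24.98
position: [589.4, -49.5, 208.4]
tcp_rot: [[-0.819, -0.085, 0.567], [-0.065, 0.996, 0.056], [-0.57, 0.009, -0.822]]
ft_force: [1.4, -0.0, 1.7]
width: 95.1
grasp_force: 0.0
```

Emit:
arm_command(commands=[0,0,0,0,0,0])

```text
time: 25.1
position: [589.4, -49.5, 209.0]
tcp_rot: [[-0.819, -0.087, 0.567], [-0.067, 0.996, 0.057], [-0.57, 0.008, -0.822]]
ft_force: [-1.0, -0.5, 0.2]
width: 95.3
grasp_force: 0.0
```

```bash
python3 -c "
from plan import *
where()
rows([(P(0,0,44.5),tool(89.3),5)])"
```

```text
t 25.1 grasp panel [ -1.7   0.9 127.5] phi 89.3 tilt err 0.3 F [-1.  -0.5  0.2] M [-0.01  0.34  0.01] w 95.3 gf 0.0 q [-0.28 -0.35  2.18  0.31  0.76 -2.1 ]
[-0.01, 0, 0.28, 0.01, -0.01, 0, 0, -0.01, 0.27, 0, -0.01, 0, -0.01, 0, 0.28, 0.01, -0.02, 0, -0.01, 0, 0.28, 0, -0.01, 0.01, 0, -0.01, 0.27, 0.01, -0.01, 0]
```

Emit:
arm_command(commands=[-0.01,0,0.28,0.01,-0.01,0,0,-0.01,0.27,0.01,-0.01,0,-0.01,0,0.28,0.01,-0.02,0,-0.01,0,0.28,0,-0.01,0,0,-0.01,0.27,0,-0.01,0,0,0,0,0,0,0])

```text
time: 25.85
position: [637.1, -46.9, 141.7]
tcp_rot: [[-0.817, -0.085, 0.57], [-0.066, 0.996, 0.054], [-0.573, 0.007, -0.82]]
ft_force: [-0.4, 0.7, 0.7]
width: 94.8
grasp_force: 0.0
```

Emit:
arm_command(commands=[0,0,0,0,0,0,0,0,0,0,0,0,0,0,0,0,0,0,0,0,0,0,0,0,0,0,0,0,0,0,0,0,0,0,0,0,0,0,0,0,0,0,0,0,0,0,0,0], gripper=-1)

```text
time: 26.85
position: [638.5, -47.1, 144.9]
tcp_rot: [[-0.814, -0.084, 0.574], [-0.066, 0.996, 0.053], [-0.577, 0.005, -0.817]]
ft_force: [-0.7, 0.8, 0.0]
width: 20.3
grasp_force: 0.0
```

Emit:
arm_command(commands=[0,0,0,0,0,0,0,0,0,0,0,0,0,0,0,0,0,0])

```text
time: 27.22
position: [638.4, -46.4, 144.9]
tcp_rot: [[-0.814, -0.085, 0.574], [-0.066, 0.996, 0.054], [-0.577, 0.006, -0.817]]
ft_force: [0.4, 5.4, 1.2]
width: 13.6
grasp_force: 30.0
```

```bash
python3 -c "
from plan import *
where()"
```

```text
t 27.23 grasp panel [ 1.6 -0.6 46.9] phi 89.3 tilt err 0.2 F [0.4 5.4 1.2] M [0.7  0.25 0.62] w 13.6 gf 29.98802661895752 q [-0.24 -0.16  2.15  0.35  0.6  -2.13]
```

Emit:
arm_command(commands=[0,0.01,0,0,0,0.5,0,0,0,0,0,0.95,0,0,0,0,0,0.95,0,0,0,0,0,0.95,0,0,0,0,0,0.95,0,0,0,0,0,0.95,0,0,0,0,0,0.95,0,0,0,0,0,0.95])

```text
time: 28.22
position: [638.4, -46.8, 144.8]
tcp_rot: [[-0.754, 0.318, 0.574], [0.421, 0.905, 0.052], [-0.503, 0.282, -0.817]]
ft_force: [-0.4, 1.8, 0.7]
width: 14.1
grasp_force: 30.0
```

Emit:
arm_command(commands=[0,0,0,0,0,0.95,0,0,0,0,0,0.95,0,0,0,0,0,0.95,0,0,0,0,0,0.95,0,0,0,0,0,0.95,0,0,0,0,0,0.95,0,0,0,0,0,0.95,0,0,0,0,0,0.95])

```text
time: 29.22
position: [638.1, -47.2, 144.6]
tcp_rot: [[-0.49, 0.656, 0.574], [0.821, 0.568, 0.052], [-0.292, 0.497, -0.817]]
ft_force: [-1.4, 0.0, 1.3]
width: 13.9
grasp_force: 30.0
```

Emit:
arm_command(commands=[0,0,0,0,0,0.95,0,0,0,0,0,0.95,0,0,0,0,0,0.95,0,0,0,0,0,0.95,0,0,0,0,0,0.95,0,0,0,0,0,0.95,0,0,0,0,0,0])

```text
time: 30.1
position: [637.8, -47.3, 144.4]
tcp_rot: [[-0.199, 0.795, 0.573], [0.977, 0.207, 0.052], [-0.078, 0.57, -0.818]]
ft_force: [-5.3, -2.5, 1.8]
width: 13.9
grasp_force: 30.0
```

```bash
python3 -c "
from plan import *
where(); print(B.T@np.array(r.observe()['torque']))"
```

```text
t 30.1 grasp panel [ 0.8 -1.4 46.8] phi 7.5 tilt err 0.2 F [-5.3 -2.5  1.8] M [-0.5   1.17 -0.43] w 13.9 gf 30.015817880630493 q [-0.25 -0.16  2.15  0.34  0.6  -0.7 ]
[-0.56228298  1.21465485 -0.1348059 ]
```

Continue by small turns toward the stop while watching the moment.

Emit:
arm_command(commands=[0,0,0,0,0,0.6,0,0,0,0,0,0.6,0,0,0,0,0,0.5,0,0,0,0,0,0])

```text
time: 30.6
position: [637.7, -47.4, 144.3]
tcp_rot: [[-0.104, 0.813, 0.573], [0.994, 0.091, 0.052], [-0.01, 0.575, -0.818]]
ft_force: [-5.8, -2.5, 2.7]
width: 13.8
grasp_force: 30.0
```

```bash
python3 -c "
from plan import *
where(); print(B.T@np.array(r.observe()['torque']))"
```

```text
t 30.6 grasp panel [ 0.7 -1.5 46.8] phi 0.7 tilt err 0.2 F [-5.8 -2.5  2.7] M [-0.63  1.22 -0.25] w 13.8 gf 29.997965097427368 q [-0.25 -0.16  2.15  0.34  0.6  -0.58]
[-0.55553519  1.27764535  0.08934886]
```

Emit:
arm_command(commands=[0,0,0,0,0,0.5,0,0,0,0,0,0.5,0,0,0,0,0,0])

```text
time: 30.98
position: [637.7, -47.4, 144.3]
tcp_rot: [[-0.05, 0.818, 0.573], [0.998, 0.025, 0.051], [0.028, 0.575, -0.818]]
ft_force: [-5.6, -1.4, 1.6]
width: 14.5
grasp_force: 31.2
```

```bash
python3 -c "
from plan import *
where(); print(B.T@np.array(r.observe()['torque']), r.observe()['joint_efforts'])"
```

```text
t 30.98 grasp panel [ 0.6 -1.5 46.8] phi -3.1 tilt err 0.3 F [-5.6 -1.4  1.6] M [-0.9   1.04  0.56] w 14.5 gf 31.186355352401733 q [-0.24 -0.16  2.15  0.34  0.6  -0.52]
[-0.33113385  1.1167609   0.92020323] [  0.76543361 -26.38447702 -35.89268446   1.8179217   -2.12763503
   0.95352408]
```

Emit:
arm_command(commands=[0,0,0,0,0,0.4,0,0,0,0,0,0.4,0,0,0,0,0,0,0,0,0,0,0,0])

```text
time: 31.48
position: [637.8, -47.7, 144.4]
tcp_rot: [[-0.004, 0.819, 0.573], [0.998, -0.03, 0.051], [0.059, 0.572, -0.818]]
ft_force: [-6.0, -2.6, 2.4]
width: 15.4
grasp_force: 32.8
```

```bash
python3 -c "
from plan import *
where(); print(B.T@np.array(r.observe()['torque']))"
```

```text
t 31.48 grasp panel [ 0.7 -1.7 46.9] phi -6.2 tilt err 0.3 F [-6.  -2.6  2.4] M [-1.18  1.06  0.47] w 15.4 gf 32.83018521498889 q [-0.25 -0.16  2.15  0.34  0.6  -0.46]
[-0.60879435  1.17007739  1.00496664]
```

Emit:
arm_command(commands=[0,0,0,0,0,0,0,0,0,0,0,0,0,0,0,0,0,0,0,0,0,0,0,0,0,0,0,0,0,0,0,0,-0.5,0,0,0,0,0,-0.8,0,0,0,0,0,-0.8,0,0,0], gripper=1)

```text
time: 32.48
position: [565.2, -53.1, 248.6]
tcp_rot: [[-0.002, 0.819, 0.574], [0.998, -0.035, 0.053], [0.064, 0.573, -0.817]]
ft_force: [1.3, 0.3, 0.2]
width: 89.9
grasp_force: 0.0
```

Emit:
arm_command(commands=[0,0,-0.9,0,0,0,0.4,0,-0.9,0,0,0,0.8,0,-0.8,0,0,0,0.8,0,0,0,0,0,0.8,0,0,0,0,0,0.8,0,0,0,0,0,0.8,0,0,0,0,0,0,0,0,0,0,0])

```text
time: 33.48
position: [477.4, 201.8, 388.6]
tcp_rot: [[-0.008, 0.819, 0.573], [0.998, -0.03, 0.057], [0.064, 0.573, -0.817]]
ft_force: [-0.6, -0.3, -0.1]
width: 95.2
grasp_force: 0.0
```

```bash
python3 nose.py; python3 -c "
from plan import *
where()
o=[cv2.resize(warp(optics.get_image(c),10,(-150,60),(-100,80),.45),(400,466)) for c in ('top','scene')]
cv2.imwrite('pics/w3.png',np.hstack(o))
p=optics.get_image('top');d=finder.trace('nut_grip',p)[0];A,_=pts(p,d['pixels']);A=(A-PIV)@B;hi=A[abs(A[:,2]-53)<6];e=np.linalg.svd(hi[:,:2]-hi[:,:2].mean(0),full_matrices=False)[2][0];print('bar deg',np.degrees(np.arctan(-e[0]/e[1])))"
```

```text
top 6 [(np.float64(28.7), np.float64(31.4), np.float64(30.05)), (np.float64(29.2), np.float64(31.2), np.float64(30.2)), (np.float64(28.4), np.float64(30.8), np.float64(29.6)), (np.float64(26.0), np.float64(30.5), np.float64(28.25))]
top 10 [(np.float64(29.5), np.float64(31.5), np.float64(30.5)), (np.float64(28.7), np.float64(31.1), np.float64(29.9)), (np.float64(26.0), np.float64(30.8), np.float64(28.4)), (np.float64(26.0), np.float64(30.7), np.float64(28.35))]
top bar h 8 fit [29.84  0.05] at126 29.84 at 84 29.84
top bar h 11 fit [29.88 24.  ] at126 30.07 at 84 30.17
scene 6 [(np.float64(27.3), np.float64(31.7), np.float64(29.5)), (np.float64(27.1), np.float64(31.4), np.float64(29.25)), (np.float64(27.0), np.float64(31.2), np.float64(29.1)), (np.float64(27.2), np.float64(31.2), np.float64(29.2))]
scene 10 [(np.float64(28.2), np.float64(32.6), np.float64(30.4)), (np.float64(28.2), np.float64(32.5), np.float64(30.35)), (np.float64(28.0), np.float64(32.2), np.float64(30.1)), (np.float64(28.0), np.float64(32.1), np.float64(30.05))]
scene bar h 8 fit [29.01 55.75] at126 29.45 at 84 29.68
scene bar h 11 fit [ 29.08 144.73] at126 30.23 at 84 30.8
t 33.58 grasp panel [ 29.8 258.7 324.5] phi -6.4 tilt err 0.2 F [-1.  -0.6 -0.8] M [-0.13  0.35 -0.01] w 95.2 gf 0.0 q [ 0.38 -0.61  2.05 -0.19  1.1   0.43]
bar deg -0.30351746875582436
```

View pics/w3.png

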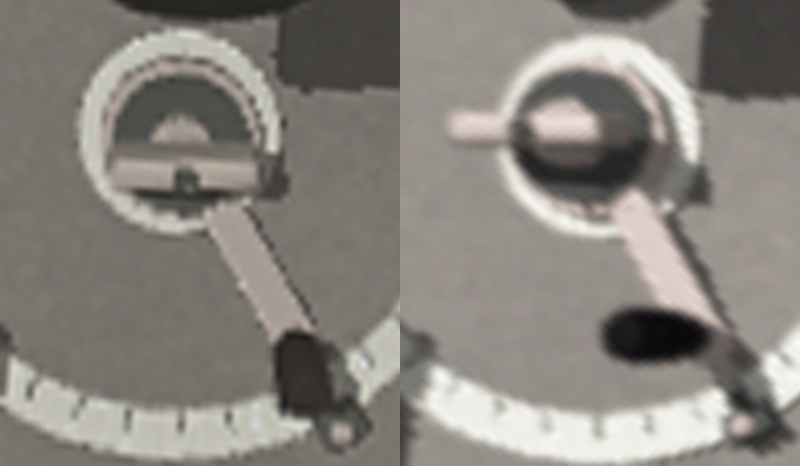

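The nut bar is straight across the slope in both views, measured at -0.3°. The pointer sits about 0.3–0.4° from the index nose, and the bar leads into the tab at (345,430) and (745,425).

```bash
python3 -c "
from cell import close_job
print(close_job())"
```

```text
the job is handed in; nothing more can be done
None
```

I slackened the nut about a quarter turn, swung the lever to within about 0.4° of the index tab, turned the nut home against its stop, and handed the job in at about 34 s; no verdict came back.

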